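# Hold a carton against the sprung fence for sealing

## Task

Lay the thicker of the two medicine cartons lying beside the sealing jig flat and lengthwise in the channel of the jig and let go of it. Then close the jig's sliding jaw on it by its upright tab, so that the jaw presses the carton against the sprung fence with a steady force of about 10 N (the fence then gives by about 10 mm), never driving the fence right back, and finish while still holding the jaw like that, so that a colleague can stick the tamper seal on. Leave the other things on the table where they are.

Things in the scene. Friction and masses are not known exactly. Their poses are not given: they have to be found in the camera images.
- jig: aluminium carton-sealing jig fixed to the table: base plate 300 x 100 x 12 mm; origin at the centre of its underside; x runs along the channel from the jaw to the fence, z up. Two side rails, 8 mm high above the plate and 55 mm apart inside, bound the channel, which is centred on the x axis. A back block 30 mm high stands behind the fence
- channel (a point): centre of the channel floor (top of the base plate, 12 mm above the table), midway along the plate; axes as the jig's. The place to lay the carton is centred on the point 12 to 25 mm further towards the fence (x = 0.012 to 0.025 in this frame)
- fence (a joint): how far the sprung fence is pushed back along the jig's x, in m: 0 free, 0.022 at its stop. Spring 1 N per mm, no preload
- fence_face (a point): middle of the fence's face towards the jaw; the fence is a steel plate 62 mm wide, 32 mm high, 12 mm thick, its face 85 mm from the jig's origin in x when free
- jaw (a joint): travel of the sliding jaw towards the fence in m: 0 fully open (its face then at x = -55 mm of the jig), at most 0.075; slides with about 1.5 N of friction and stays where it is left, but the spring of the fence pushes it back when it is let go under load
- jaw_tab (a point): point in the middle of the jaw's upright tab, 72.5 mm above the table; the axes are the jig's. The jaw is a grey block 20 mm thick along x, 50 mm wide, its top 46.5 mm above the table; the tab on top of it is 16 mm thick along x, 30 mm wide, its top 88.5 mm above the table. The jaw's face towards the fence is 10 mm ahead of this point
- thick_carton: the medicine carton to be sealed, 95 x 46 x 28 mm (x, y, z), the thicker of the two cartons, lying flat; origin at the centre of its underside, x along its length
- thin_carton: bystander: the thinner carton, 90 x 50 x 20 mm; origin at the centre of its underside
- vial: bystander: standing vial, 26 mm across, 53 mm high
- cream_tube: bystander: lying tube, 30 x 82 x 20 mm
- stamp: bystander: rubber stamp with knob, 23 x 50 x 52 mm
- tape_roll: bystander: roll of tape lying flat, 62 mm across, 19 mm high

How it is judged:
By the outcome, as a careful person would: the job done as asked, in the order asked, and still so for the second after the job is handed in, while the arm keeps its last pose, push and grip.
It also fails if it takes over 54 s, if anything falls off the work surface, if the arm or the gripper's body presses on something with over 40 N, if the wrist force passes 120 N, or if a joint passes its speed limit or range.

## Robot

A 7-joint arm with a two-finger parallel gripper is mounted at the origin on a cart in front of the work surface, level with it; the furniture and walls round the work are solid. World frame = base frame: x ahead of the robot, y to its left, z up, the work surface at z = 0. Lengths are in m, angles in rad, forces in N, time in s.
With the tool pointing down it reaches from about 0.425 to 1.025 m from the base axis. Payload 9.4 kg.
Tool frame: the origin (TCP) lies at the very end of the fingers, on their centre line; the grasp point (between the pads) lies 19 mm behind it; z points along the fingers, y is the line along which they close (so a half turn about z gives the same grasp; the last joint's range is limited). The gripper opens to 93 mm and grips with 3 to 60 N. Pads are 15 mm wide; open, the fingers measure 128 mm over their backs; the gripper's body (75 mm by 188 mm) begins 65 mm behind the grasp point.
Start: joints at [1.181, 0.599, -0.003, 1.599, 0.002, 0.943, -0.08], TCP at [0.223, -0.69, 0.219] pointing down, gripper open.
Joint ranges: [-2.57, 2.57], [-0.35, 1.97], [-1.29, 1.29], [0.11, 2.56], [-1.05, 4.19], [0.11, 1.86], [-2.63, 2.63]. Speed limits (rad/s): [2.22, 2.22, 3.01, 3.01, 3.14, 3.14, 3.14].

## Interface

Orientations are given as a rotation vector (axis times angle).
In Python, from rig import ctrl, vision gives the robot as it stands. The module is installed in compiled form; this text tells all that it offers.
- The arm moves only by the shell command python3 -m pendant 'ROWS' [FORCE]. ROWS is JSON, a list that holds one entry, the list of rows, each a list of 7 numbers: the opening, from 0 (shut) to 1 (fully open), then the shift along the tool's x, y, z normalised to -1 to 1, where 1 is 8 cm, then the turn, a rotation vector about the tool's x, y, z normalised to -1 to 1, where 1 is 180 degrees. In form: [[[fingers, x, y, z, wx, wy, wz], ...]]. A call has 1 to 5 rows; each row is the pose to reach, as a shift and turn from the pose commanded when the call began, along the tool's axes at that moment, turning the shorter way round; what a row does not reach only later rows make up. A row lasts 1/8 s, in which the tool goes at most 62.5 mm and 10.7 degrees, less where a joint would pass 70% of its speed; a pose out of reach is approached as far as the arm can. A call with a number of a shift or a turn outside -1 to 1 is refused whole. A call with a gripper value outside its range is refused whole. The fingers move at their own pace and stop on an object; FORCE is the grip in N (left out, the last holds). Time passes only in rows, so rows that repeat a pose let the fingers close. It gives the time, the measured TCP pose, the force, the opening and the grip force at its end, in the units of the state.
- ctrl.state(): the state, without advancing time (a new reading comes with each control period).
- vision.grab_frame(name): name is "scene" or "top" or "wrist"; returns a dict with "img" (420x560x3 uint8, red, green, blue), "fx", "fy", "cx", "cy" (pixels), "dist" ([k1, k2, p1, p2, k3] as OpenCV has them; the pictures are not rectified), "camera_from_world" (4x4, takes a point from world to camera coordinates). Camera axes: x right, y down, z forward; pixel columns grow to the right and rows downward; lengths in m; the calibration is good to about 2 mm. A picture is of the moment at which its call begins. There is no depth.
- ctrl.sign_off(): hands the job in; it is judged then, once.
Trained networks look in the newest picture that a camera, given by its name, has taken for a name from the list of things; names that differ only in an ending like _2 or _b are one class to them, and where a whole thing is asked for, a point or a joint stands for the part that bears it (a point fixed in the world has none). Each returns a list of dicts, best first, with "p" (0 to 1); they miss things now and then, are a little off and sometimes report something else, mostly with a low value. They report only what shows in the picture. A call takes as long as a camera call.
- vision.look_for(camera, label): "location" ([column, row] in pixels, amid what is visible of it).
- vision.masks_of(camera, label): "pixels" (420x560 bool, what is visible of it) and "location" ([column, row] in pixels, amid what is visible of it).
The state is a dict: "clock": time; "joint_pos": joint angles; "dq": joint speeds; "tau": joint torques, N m; "ee_pos": TCP position; "tcp_rot": TCP orientation; "wrist_force": force on the tool from outside, world axes, zero at the start; "wrist_torque": the same for the moment, N m; "finger_gap": finger opening in m; "gripper_force": force on a finger pad.
Only numpy, scipy, OpenCV 4.12 (cv2) and the standard library are available. Lean on these libraries where they do the work, as an engineer would, in place of code of your own. Each camera call takes 0.05 s, during which the arm holds its last target. There are 200 camera calls.

## Working session

There is one attempt and no reset: what is moved stays moved. The work goes in short steps, Python scripts to look and compute and a shell command to move; the robot and the scene stay as the last step left them, time stands still between calls to the robot, and variables do not carry over. Pictures are saved under pics/ and viewed, at most 10 in all, crops included, and the job is handed in when it is done.

```bash
mkdir -p pics; cat > h.py <<'E'
import numpy as np, cv2
from scipy.spatial.transform import Rotation as R
from rig import ctrl, vision
def K(f): return np.array([[f['fx'],0,f['cx']],[0,f['fy'],f['cy']],[0,0,1.]])
def unproj(f,uv,z):
    p=cv2.undistortPoints(np.array(uv,float).reshape(-1,1,2),K(f),np.array(f['dist'],float)).reshape(-1,2)
    T=np.array(f['camera_from_world']); Rw=T[:3,:3].T; c=-Rw@T[:3,3]
    d=np.c_[p,np.ones(len(p))]@Rw.T
    return c+d*((z-c[2])/d[:,2])[:,None]
def proj(f,P):
    T=np.array(f['camera_from_world']); return cv2.projectPoints(np.array(P,float).reshape(-1,1,3),cv2.Rodrigues(T[:3,:3])[0],T[:3,3],K(f),np.array(f['dist'],float))[0].reshape(-1,2)
def save(f,n): cv2.imwrite('pics/'+n,f['img'][:,:,::-1])
E
python3 - <<'E'
from h import *
s=ctrl.state(); print(s['clock'],s['ee_pos'],s['tcp_rot'],s['finger_gap'])
fs={}
for c in ['scene','top']:
    f=fs[c]=vision.grab_frame(c); save(f,c+'0.png')
    T=np.array(f['camera_from_world']); print(c,-T[:3,:3].T@T[:3,3],T[2,:3])
    for l in ['jig','jaw_tab','fence_face','thick_carton','thin_carton','vial','cream_tube','stamp','tape_roll']:
        m=vision.masks_of(c,l)
        for d in m[:2]:
            px=d['pixels']; ys,xs=np.nonzero(px)
            r=cv2.minAreaRect(np.c_[xs,ys].astype(np.float32)) if len(xs) else None
            print(c,l,round(d['p'],2),np.round(d['location']),len(xs),np.round(unproj(f,[d['location']],0.02)[0],3), np.round(cv2.boxPoints(r)).tolist() if r else '')
im=np.hstack([fs['scene']['img'],fs['top']['img']])[:,:,::-1]
E
```

```text
0.0 [ 0.22294125 -0.6893553   0.21775627] [-3.10173276e+00 -4.89224033e-01  6.02494870e-04] 0.09303643952600243
scene [0.10844398 0.56966776 0.8056089 ] [ 0.41941078 -0.58055394 -0.69789091]
scene jig 0.76 [247. 268.] 4644 [0.516 0.108 0.02 ] [[196.0, 304.0], [257.0, 205.0], [296.0, 228.0], [235.0, 328.0]]
scene jaw_tab 0.57 [260. 237.] 433 [0.55  0.015 0.02 ] [[247.0, 244.0], [255.0, 220.0], [277.0, 228.0], [268.0, 251.0]]
scene fence_face 0.72 [231. 290.] 334 [0.504 0.178 0.02 ] [[213.0, 285.0], [218.0, 274.0], [248.0, 288.0], [243.0, 299.0]]
scene thick_carton 0.95 [343. 211.] 734 [ 0.434 -0.192  0.02 ] [[322.0, 212.0], [331.0, 194.0], [366.0, 213.0], [357.0, 230.0]]
scene thin_carton 0.97 [286. 179.] 508 [ 0.629 -0.205  0.02 ] [[269.0, 183.0], [273.0, 167.0], [305.0, 177.0], [301.0, 192.0]]
scene vial 0.66 [229. 194.] 171 [ 0.714 -0.056  0.02 ] [[226.0, 187.0], [236.0, 187.0], [236.0, 206.0], [226.0, 206.0]]
scene cream_tube 0.7 [238. 357.] 486 [0.39  0.288 0.02 ] [[224.0, 372.0], [237.0, 333.0], [251.0, 338.0], [238.0, 377.0]]
scene stamp 0.56 [176. 213.] 152 [0.775 0.084 0.02 ]
[... 1021 characters left out ...]
 124.] 178 [0.782 0.079 0.02 ] [[218.0, 132.0], [225.0, 118.0], [238.0, 125.0], [232.0, 139.0]]
top thin_carton 0.71 [342. 180.] 703 [ 0.635 -0.219  0.02 ] [[325.0, 167.0], [344.0, 161.0], [354.0, 195.0], [335.0, 201.0]]
top cream_tube 0.59 [145. 269.] 311 [0.401 0.273 0.02 ] [[128.0, 269.0], [157.0, 254.0], [162.0, 264.0], [133.0, 279.0]]
top cream_tube 0.5 [244. 216.] 215 [0.538 0.028 0.02 ] [[237.0, 204.0], [248.0, 204.0], [248.0, 225.0], [237.0, 225.0]]
top stamp 0.55 [227. 126.] 176 [0.775 0.082 0.02 ] [[217.0, 125.0], [234.0, 117.0], [239.0, 129.0], [222.0, 136.0]]
top tape_roll 0.89 [414. 297.] 346 [ 0.342 -0.397  0.02 ] [[396.0, 284.0], [419.0, 284.0], [419.0, 308.0], [396.0, 308.0]]
```

```bash
python3 - <<'E'
from h import *
im=cv2.imread('pics/top0.png'); cv2.imwrite('pics/top0c.png',cv2.resize(im[110:310,120:430],None,fx=2.5,fy=2.5,interpolation=cv2.INTER_CUBIC))
f=vision.grab_frame('top')
d=vision.masks_of('top','jig')[0]['pixels']
ys,xs=np.nonzero(d)
P=lambda uv,z:unproj(f,uv,z)
b=cv2.boxPoints(cv2.minAreaRect(P(np.c_[xs,ys],0.012)[:,:2].astype(np.float32))); print('jig',b.round(4).tolist())
for l,z in [('thick_carton',.028),('thin_carton',.02),('jaw_tab',.0885),('fence_face',.044)]:
    d=vision.masks_of('top',l)[0]['pixels']; ys,xs=np.nonzero(d)
    q=P(np.c_[xs,ys],z)[:,:2].astype(np.float32); r=cv2.minAreaRect(q); print(l,np.round(r[0],4),np.round(r[1],4),r[2],cv2.boxPoints(r).round(3).tolist())
E
```

```text
jig [[0.44909998774528503, 0.22200000286102295], [0.5109000205993652, -0.07410000264644623], [0.6097000241279602, -0.05350000038743019], [0.5479000210762024, 0.2425999939441681]]
thick_carton [ 0.4375 -0.1941] [0.0495 0.0954] 87.20266723632812 [[0.3889999985694885, -0.21699999272823334], [0.48399999737739563, -0.22100000083446503], [0.4860000014305115, -0.1720000058412552], [0.39100000262260437, -0.16699999570846558]]
thin_carton [ 0.6339 -0.2135] [0.0926 0.0542] 14.855337142944336 [[0.5820000171661377, -0.19900000095367432], [0.5960000157356262, -0.25200000405311584], [0.6859999895095825, -0.2280000001192093], [0.671999990940094, -0.17499999701976776]]
jaw_tab [0.5318 0.0253] [0.0492 0.02  ] 12.910481452941895 [[0.5059999823570251, 0.029999999329447746], [0.5099999904632568, 0.009999999776482582], [0.5580000281333923, 0.020999999716877937], [0.5540000200271606, 0.04100000113248825]]
fence_face [0.5101 0.1722] [0.0625 0.016 ] 12.154932022094727 [[0.4779999852180481, 0.17299999296665192], [0.48100000619888306, 0.15800000727176666], [0.5419999957084656, 0.17100000381469727], [0.5389999747276306, 0.18700000643730164]]
```

View pics/top0c.png

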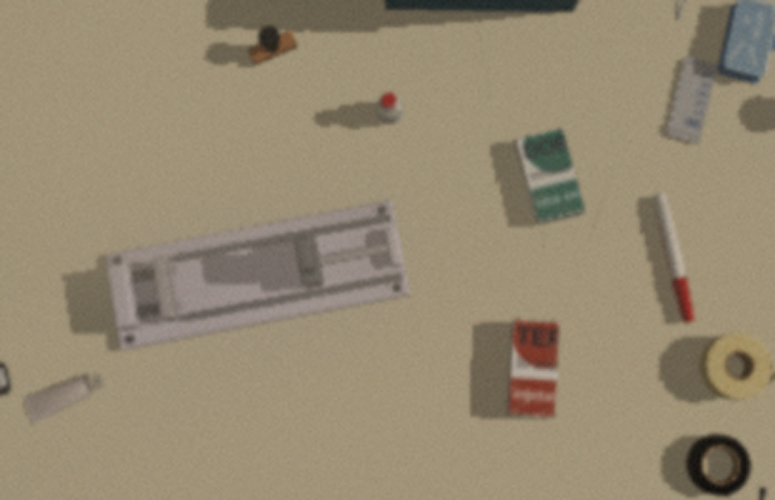

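View pics/scene0.png

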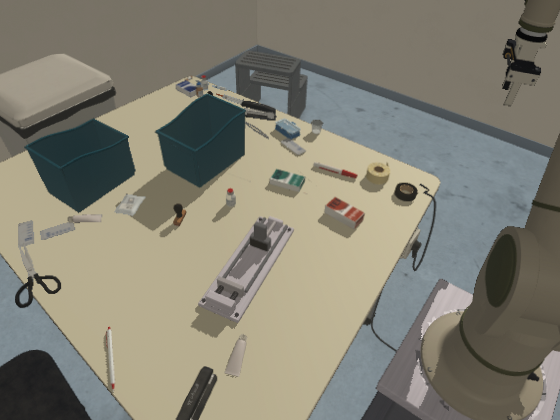

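The top view shows the red thick carton at crop (535,367), the green thin carton at (550,175), and the jig with its jaw at (310,258) and its fence at (165,287). The projected sizes match those given: jig 302x101, carton 95x49. I'm setting out towards the carton.

```bash
python3 -m pendant '[[[1,0.88,-1,0,0,0,0],[1,0.88,-1,0,0,0,0],[1,0.88,-1,0,0,0,0]]]'
python3 -m pendant '[[[1,0.88,-1,0,0,0,0],[1,0.88,-1,0,0,0,0],[1,0.88,-1,0,0,0,0]]]'
```

```text
clock: 1.68
ee_pos: [0.2679, -0.589, 0.2191]
tcp_rot: [-3.101, -0.496, -0.002]
wrist_force: [0.2, -0.6, -0.0]
finger_gap: 0.093
gripper_force: 0.0
clock: 2.05
ee_pos: [0.3094, -0.4923, 0.219]
tcp_rot: [-3.102, -0.495, -0.001]
wrist_force: [0.1, -0.9, 0.2]
finger_gap: 0.093
gripper_force: 0.0
```

```bash
python3 -m pendant '[[[1,0.88,-1,0,0,0,0],[1,0.88,-1,0,0,0,0],[1,0.88,-1,0,0,0,0]]]'
python3 -m pendant '[[[1,0.88,-1,0,0,0,0],[1,0.88,-1,0,0,0,0],[1,0.88,-1,0,0,0,0]]]'
python3 -m pendant '[[[1,0.88,-1,0,0,0,0.06],[1,0.88,-1,0,0,0,0.114],[1,0.88,-1,0,0,0,0.114],[1,0.88,-1,0,0,0,0.114]]]'
python3 - <<'E'
from h import *
s=ctrl.state(); print(s['joint_pos'])
f=vision.grab_frame('wrist'); save(f,'w1.png')
for d in vision.masks_of('wrist','thick_carton')[:2]:
    ys,xs=np.nonzero(d['pixels']); print(d['p'],d['location'],len(xs),xs.min(),xs.max(),ys.min(),ys.max())
    q=unproj(f,np.c_[xs,ys],.028)[:,:2].astype(np.float32); r=cv2.minAreaRect(q); print(np.round(r[0],4),np.round(r[1],4),r[2])
E
```

```text
clock: 2.42
ee_pos: [0.3515, -0.3955, 0.2189]
tcp_rot: [3.102, 0.494, 0.001]
wrist_force: [0.3, -1.3, 1.0]
finger_gap: 0.0931
gripper_force: 0.0
clock: 2.8
ee_pos: [0.3939, -0.2983, 0.2188]
tcp_rot: [3.102, 0.494, 0.001]
wrist_force: [-0.5, -1.0, 0.3]
finger_gap: 0.0927
gripper_force: 0.0
clock: 3.3
ee_pos: [0.4348, -0.2032, 0.2186]
tcp_rot: [3.14, -0.071, -0.0]
wrist_force: [-0.2, 0.1, -0.1]
finger_gap: 0.0929
gripper_force: 0.0
[ 0.30225721  0.30791382  0.02037048  2.14808837 -0.00806218  0.68539197
 -1.28809289]
0.87 [272.5, 180.6] 3501 252 293 139 224
[ 0.435  -0.1943] [0.0457 0.0966] 87.22478485107422
0.7 [70.9, 95.1] 15196 0 158 25 162
[0.5357 0.0189] [0.0961 0.18  ] 11.307657241821289
```

View pics/w1.png

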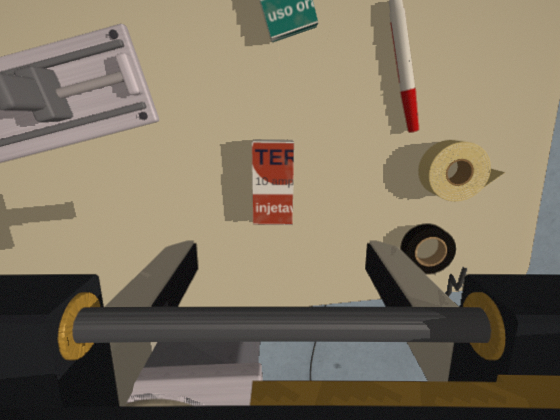

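The wrist view shows the red carton at (272,181), with measured size 97x46 mm. It agrees with the top view to 2.5 mm. I'm descending and gripping high enough that the fingers clear the rails later.

```bash
python3 -m pendant '[[[1,0.01,-0.116,1,0,0,0],[1,0.01,-0.116,1,0,0,0],[1,0.01,-0.116,1,0,0,0]]]'
python3 -m pendant '[[[1,0,0,1,0,0,0],[1,0,0,1,0,0,0],[1,0,0,1,0,0,0]]]'
python3 -m pendant '[[[1,0,0,0.3,0,0,0],[1,0,0,0.58,0,0,0],[1,0,0,0.58,0,0,0],[1,0,0,0.58,0,0,0]]]'
python3 -m pendant '[[[0.4,0,0,0.58,0,0,0]]]' 20 | head -1; python3 -c "
from h import *
print(ctrl.state()['ee_pos'])"
```

```text
clock: 3.78
ee_pos: [0.4349, -0.193, 0.1375]
tcp_rot: [-3.14, 0.074, 0.005]
wrist_force: [0.1, 0.0, -0.7]
finger_gap: 0.0927
gripper_force: 0.0
clock: 4.15
ee_pos: [0.4358, -0.1928, 0.0584]
tcp_rot: [3.141, -0.073, -0.002]
wrist_force: [-0.0, 0.1, 0.1]
finger_gap: 0.0933
gripper_force: 0.0
clock: 4.65
ee_pos: [0.4368, -0.1923, 0.0136]
tcp_rot: [3.14, -0.072, 0.003]
wrist_force: [-0.6, -0.9, 0.7]
finger_gap: 0.0931
gripper_force: 0.0
clock: 4.78
[ 4.34450288e-01 -1.96336116e-01  6.10708497e-05]
```

I repeated the shift by mistake, so the tips are down at the table. Checking the force and going back up.

```bash
python3 -c "
from h import *
s=ctrl.state();print(s['wrist_force'],s['finger_gap'])"
python3 -m pendant '[[[0.9,0,0,-0.58,0,0,0],[0.9,0,0,-0.58,0,0,0],[0.9,0,0,-0.58,0,0,0]]]' 20
```

```text
[ -7.7261763   22.31697326 228.9428684 ] 0.08679806983282735
clock: 5.15
ee_pos: [0.4342, -0.1958, 0.0454]
tcp_rot: [3.129, -0.072, -0.015]
wrist_force: [-0.2, 0.4, -0.2]
finger_gap: 0.0834
gripper_force: 0.0
```

That spiked the wrist force to 229 N, over the 120 N limit, which probably counts against the attempt. I'll finish carefully and report it. First I'm checking what state it left things in.

```bash
python3 -m pendant '[[[1,0,0,0,0,0,0],[1,0,0,0,0,0,0]]]'
python3 - <<'E'
from h import *
for c in ['top','wrist']:
    f=vision.grab_frame(c)
    if c=='wrist': save(f,'w2.png')
    for d in vision.masks_of(c,'thick_carton')[:1]:
        ys,xs=np.nonzero(d['pixels']); print(c,d['p'],len(xs))
        r=cv2.minAreaRect(unproj(f,np.c_[xs,ys],.028)[:,:2].astype(np.float32)); print(np.round(r[0],4),np.round(r[1],4),r[2])
E
```

```text
clock: 5.4
ee_pos: [0.4334, -0.1951, 0.0438]
tcp_rot: [3.13, -0.071, -0.02]
wrist_force: [-0.7, 0.1, 0.1]
finger_gap: 0.0925
gripper_force: 0.0
wrist 0.81 11414
[ 0.4374 -0.1943] [0.046 0.095] 86.85713195800781
```

View pics/w2.png

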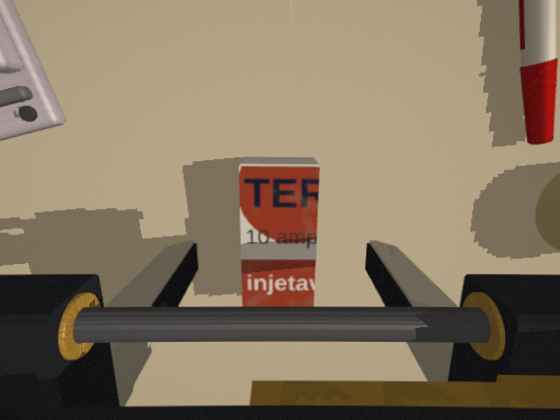

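The wrist view shows the carton undisturbed at (280,235), measured at (0.437,-0.194), with the fingers on either side. I'm working out the shift, with a small tilt correction.

```bash
cat >> h.py <<'E'
def rel(pos,yawx):
    "shift/turn units from the measured pose to TCP pos, pointing down, tool x at yawx deg"
    s=ctrl.state(); R0=R.from_rotvec(s['tcp_rot']); R1=R.from_euler('z',yawx,degrees=True)*R.from_rotvec([np.pi,0,0])
    print('ee',np.round(s['ee_pos'],4),'shift',np.round(R0.inv().apply(np.array(pos)-s['ee_pos'])/.08,3),'turn',np.round((R0.inv()*R1).as_rotvec()/np.pi,4),'F',np.round(s['wrist_force'],1),'gap',round(s['finger_gap'],4))
E
python3 -c "
from h import *
rel([.4374,-.1943,.0125],-3)"
```

```text
ee [ 0.4336 -0.1951  0.044 ] shift [ 0.052 -0.017  0.392] turn [0.0036 0.0039 0.0023] F [ 0.  -0.8 -0.5] gap 0.0927
```

```bash
python3 -m pendant '[[[1,0.052,-0.015,0.2,0.0036,0.0039,0.002],[1,0.052,-0.015,0.39,0.0036,0.0039,0.002],[1,0.052,-0.015,0.39,0.0036,0.0039,0.002]]]'
python3 -m pendant '[[[0.3,0,0,0,0,0,0],[0.3,0,0,0,0,0,0],[0.3,0,0,0,0,0,0],[0.3,0,0,0,0,0,0]]]' 20
```

```text
clock: 5.98
ee_pos: [0.437, -0.1944, 0.0122]
tcp_rot: [-3.14, 0.081, 0.002]
wrist_force: [0.5, 0.1, -0.1]
finger_gap: 0.0927
gripper_force: 0.0
clock: 6.48
ee_pos: [0.4377, -0.1947, 0.0133]
tcp_rot: [3.14, -0.081, 0.002]
wrist_force: [0.6, 0.3, 0.3]
finger_gap: 0.0576
gripper_force: 0.0
```

```bash
python3 -m pendant '[[[0.3,0,0,0,0,0,0],[0.3,0,0,0,0,0,0],[0.3,0,0,0,0,0,0],[0.3,0,0,0,0,0,0]]]' 20
python3 -m pendant '[[[0.3,0,0,-0.5,0,0,0],[0.3,0,0,-1,0,0,0],[0.3,0,0,-1,0,0,0]]]'
python3 -m pendant '[[[0.3,0,0,-0.5,0,0,0],[0.3,0,0,-0.75,0,0,0],[0.3,0,0,-0.75,0,0,0]]]'
python3 -c "
from h import *
rel([.5256,.1024,.14],101.8)"
```

```text
clock: 6.98
ee_pos: [0.4376, -0.1946, 0.0131]
tcp_rot: [3.14, -0.081, 0.001]
wrist_force: [-0.1, -0.1, 4.8]
finger_gap: 0.0456
gripper_force: 20.0
clock: 7.35
ee_pos: [0.4386, -0.1952, 0.0952]
tcp_rot: [3.139, -0.082, 0.008]
wrist_force: [-0.7, 0.3, -0.3]
finger_gap: 0.0459
gripper_force: 20.0
clock: 7.72
ee_pos: [0.4379, -0.1949, 0.1533]
tcp_rot: [3.14, -0.082, 0.004]
wrist_force: [0.1, -0.5, -1.2]
finger_gap: 0.0456
gripper_force: 20.0
ee [ 0.4379 -0.1949  0.1533] shift [ 0.902 -3.768  0.167] turn [ 8.000e-04 -4.000e-04 -5.821e-01] F [ 0.1 -0.5 -1.2] gap 0.0456
```

```bash
python3 -m pendant '[[[0.3,0.22,-0.5,0,0,0,0],[0.3,0.22,-1,0,0,0,0],[0.3,0.22,-1,0,0,0,0]]]' | sed -n 2p
python3 -m pendant '[[[0.3,0.22,-0.5,0,0,0,0],[0.3,0.22,-1,0,0,0,0],[0.3,0.22,-1,0,0,0,0]]]'| sed -n 2p
python3 -m pendant '[[[0.3,0.22,-0.5,0,0,0,0],[0.3,0.22,-1,0,0,0,0],[0.3,0.22,-1,0,0,0,0]]]'| sed -n 2p
python3 -m pendant '[[[0.3,0.24,-0.5,0,0,0,-0.058],[0.3,0.24,-0.77,0,0,0,-0.116],[0.3,0.24,-0.77,0,0,0,-0.174],[0.3,0.24,-0.77,0,0,0,-0.232],[0.3,0.24,-0.77,0,0,0,-0.29]]]'| sed -n 2,3p
python3 -m pendant '[[[0.3,0,0,0,0,0,-0.058],[0.3,0,0,0,0,0,-0.116],[0.3,0,0,0,0,0,-0.174],[0.3,0,0,0,0,0,-0.232],[0.3,0,0,0,0,0,-0.29]]]'
python3 -m pendant '[[[0.3,0,0,0,0,0,0]]]' | sed -n 2p
python3 - <<'E'
from h import *
rel([.5256,.1024,.14],101.8)
P=[]
for c in ['top','wrist']:
    f=vision.grab_frame(c); save(f,c+'3.png')
    for l,z in [('jig',.012),('fence_face',.044),('jaw_tab',.0885),('thick_carton',.135)]:
      for d in vision.masks_of(c,l)[:1]:
        ys,xs=np.nonzero(d['pixels'])
        r=cv2.minAreaRect(unproj(f,np.c_[xs,ys],z)[:,:2].astype(np.float32)); print(c,l,d['p'],len(xs),np.round(r[0],4),np.round(r[1],4),r[2])
E
```

```text
ee_pos: [0.4588, -0.1127, 0.1515]
ee_pos: [0.4807, -0.0346, 0.1518]
ee_pos: [0.5025, 0.0437, 0.1521]
ee_pos: [0.5247, 0.1002, 0.1521]
tcp_rot: [2.852, 1.314, -0.002]
clock: 10.1
ee_pos: [0.5248, 0.1001, 0.152]
tcp_rot: [1.984, 2.435, -0.002]
wrist_force: [-0.6, -0.3, -0.9]
finger_gap: 0.0457
gripper_force: 20.0
ee_pos: [0.5247, 0.1004, 0.152]
ee [0.5247 0.1004 0.152 ] shift [0.023 0.016 0.15 ] turn [-0.0004  0.0001 -0.0031] F [0.  0.1 0. ] gap 0.0458
top jig 0.74 728 [ 0.6363 -0.2142] [0.0935 0.0545] 14.23081111907959
top thick_carton 0.59 716 [ 0.6081 -0.1988] [0.0849 0.047 ] 14.659590721130371
wrist jig 0.71 15229 [0.5214 0.1082] [0.1011 0.258 ] 11.906965255737305
wrist fence_face 0.83 1193 [0.5077 0.1761] [0.0623 0.0124] 11.308870315551758
wrist thick_carton 0.82 12889 [0.5276 0.0859] [0.0561 0.1204] 11.28615951538086
```

View pics/wrist3.png

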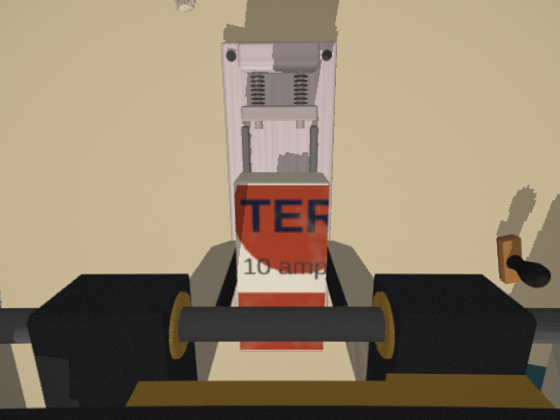

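The wrist view shows the carton held at column 282, lined up with the jig (plate centre column 280, fence at (279,112)). I'm checking the lateral offset using only the wrist camera.

```bash
python3 - <<'E'
from h import *
f=vision.grab_frame('wrist'); s=ctrl.state(); e=np.array(s['ee_pos'])[:2]
T=np.array(f['camera_from_world']); print('cam',-T[:3,:3].T@T[:3,3], 'cx',f['cx'])
a=np.deg2rad(101.8); u=np.array([np.cos(a),np.sin(a)]); v=np.array([-u[1],u[0]])
for l,z in [('jig',.012),('fence_face',.044),('thick_carton',.1675)]:
    d=vision.masks_of('wrist',l)[0]; ys,xs=np.nonzero(d['pixels']); k=(ys<235)
    r=cv2.minAreaRect(unproj(f,np.c_[xs,ys][k],z)[:,:2].astype(np.float32)); c=np.array(r[0])-e
    print(l,d['p'],np.round(r[1],4),round(r[2],2),'along',round(c@u,4),'lat',round(c@v,4), 'far end',np.percentile((unproj(f,np.c_[xs,ys],z)[:,:2]-e)@u,[1,99]).round(4))
E
```

```text
cam [0.50875194 0.17720503 0.31941678] cx 281.2756291920214
jig 0.2 [0.0681 0.013 ] 11.54 along 0.0752 lat 0.0021 far end [0.0688 0.0819]
fence_face 0.86 [0.0618 0.0132] 11.54 along 0.0753 lat 0.0023 far end [0.0695 0.082 ]
thick_carton 0.59 [0.0462 0.0316] 11.48 along 0.0338 lat 0.0008 far end [-0.0495  0.0487]
```

```bash
python3 -m pendant '[[[0.3,0.03,-0.006,0.3,0,0,0],[0.3,0.03,-0.006,0.6,0,0,0],[0.3,0.03,-0.006,0.95,0,0,0],[0.3,0.03,-0.006,0.95,0,0,0]]]'
python3 -m pendant '[[[0.3,0,0,0.2,0,0,0],[0.3,0,0,0.4,0,0,0],[0.3,0,0,0.5,0,0,0],[0.3,0,0,0.5,0,0,0]]]'
```

```text
clock: 11.42
ee_pos: [0.523, 0.105, 0.0758]
tcp_rot: [-1.987, -2.431, 0.003]
wrist_force: [-0.4, -0.1, -0.6]
finger_gap: 0.0461
gripper_force: 20.0
clock: 11.92
ee_pos: [0.5237, 0.1052, 0.0365]
tcp_rot: [1.988, 2.432, -0.001]
wrist_force: [-0.0, 0.2, 0.7]
finger_gap: 0.0459
gripper_force: 20.0
```

```bash
python3 - <<'E'
from h import *
rel([.5256,.1024,.0255],101.5)
f=vision.grab_frame('wrist'); save(f,'wrist4.png')
E
```

```text
ee [0.5237 0.1052 0.0365] shift [-0.039  0.017  0.138] turn [-0.0001  0.0001 -0.0002] F [-0.   0.2  0.7] gap 0.0459
```

View pics/wrist4.png

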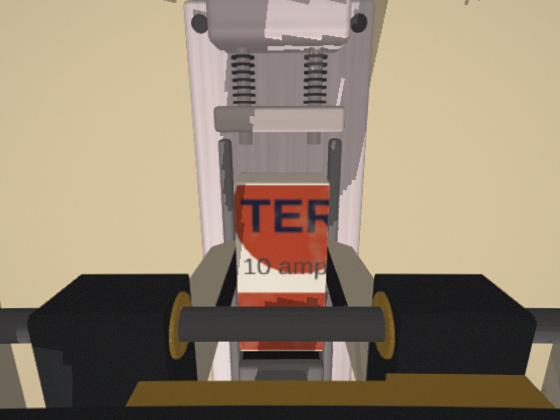

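The wrist view shows the carton (columns 236–329) centred between the rails (226 and 334) and clear of the fence at row 118. I'm lowering the last 11 mm.

```bash
python3 -m pendant '[[[0.3,-0.035,-0.01,0,0,0,0],[0.3,-0.035,-0.01,0.06,0,0,0],[0.3,-0.035,-0.01,0.11,0,0,0],[0.3,-0.035,-0.01,0.13,0,0,0],[0.3,-0.035,-0.01,0.13,0,0,0]]]'
```

```text
clock: 12.6
ee_pos: [0.5237, 0.1023, 0.0265]
tcp_rot: [1.988, 2.432, 0.0]
wrist_force: [-0.6, 0.5, -0.1]
finger_gap: 0.0456
gripper_force: 20.0
```

```bash
python3 -m pendant '[[[0.3,0,0,0.01,0,0,0],[0.3,0,0,0.02,0,0,0],[0.3,0,0,0.02,0,0,0]]]'
```

```text
clock: 12.98
ee_pos: [0.5238, 0.1023, 0.0251]
tcp_rot: [1.988, 2.431, 0.001]
wrist_force: [0.2, 0.5, 0.6]
finger_gap: 0.0455
gripper_force: 20.0
```

```bash
python3 -m pendant '[[[0.8,0,0,0,0,0,0],[0.8,0,0,0,0,0,0],[0.8,0,0,0,0,0,0],[0.8,0,0,0,0,0,0],[0.8,0,0,0,0,0,0]]]' | tail -3
python3 -m pendant '[[[0.8,0,0,-0.3,0,0,0],[0.8,0,0,-1,0,0,0],[0.8,0,0,-1,0,0,0]]]'|sed -n 2p
python3 -m pendant '[[[1,0,0,-0.6,0,0,0],[1,-0.5,0,-0.8,0,0,0],[1,-1,0,-0.8,0,0,0],[1,-1,0,-0.8,0,0,0]]]'|sed -n 2p
python3 - <<'E'
from h import *
s=ctrl.state(); print(s['joint_pos'])
a=np.deg2rad(101.6); u=np.array([np.cos(a),np.sin(a)]); v=np.array([-u[1],u[0]]); o=np.array([.5285,.0843])
for c in ['wrist','top']:
  f=vision.grab_frame(c); save(f,c+'5.png')
  for l,z in [('thick_carton',.04),('fence_face',.044),('jaw_tab',.0885)]:
    for d in vision.masks_of(c,l)[:1]:
        ys,xs=np.nonzero(d['pixels']); q=unproj(f,np.c_[xs,ys],z)[:,:2]-o
        r=cv2.minAreaRect(q.astype(np.float32)); print(c,l,d['p'],np.round(r[1],4),r[2],'along',round(np.dot(r[0],u),4),'lat',round(np.dot(r[0],v),4), np.percentile(q@u,[1,99]).round(4))
E
```

```text
wrist_force: [0.7, -0.8, 0.6]
finger_gap: 0.0745
gripper_force: 0.0
ee_pos: [0.5254, 0.1029, 0.1082]
ee_pos: [0.5397, 0.0201, 0.1683]
[ 0.37409721  0.54059984 -0.74078925  2.04095964  0.53202606  0.75828446
 -0.50066422]
wrist thick_carton 0.84 [0.0463 0.0961] 10.70650577545166 along 0.0157 lat 0.0018 [-0.0312  0.0624]
wrist fence_face 0.57 [0.0611 0.0131] 11.176741600036621 along 0.088 lat 0.0029 [0.0815 0.0947]
wrist jaw_tab 0.72 [0.0416 0.0285] 11.198014259338379 along -0.0446 lat 0.0023 [-0.0588 -0.0311]
top thick_carton 0.72 [0.0504 0.062 ] 12.318967819213867 along 0.03 lat 0.0007 [0.0009 0.0597]
top fence_face 0.74 [0.0627 0.0175] 13.958250045776367 along 0.0899 lat 0.0003 [0.0815 0.0986]
```

View pics/wrist5.png

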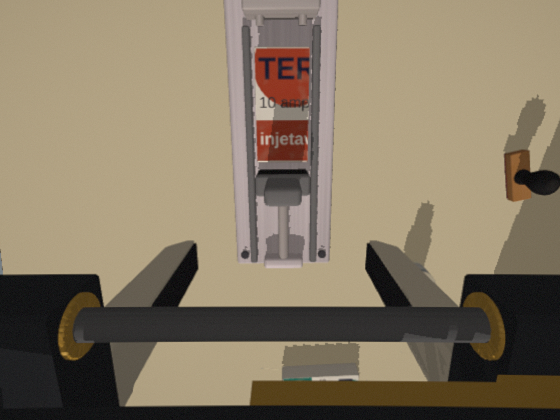

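The wrist view shows the carton flat between the rails (columns 255–309 between 247 and 318), and the jaw's tab at (282,192). Next I turn 90° above the tab so the fingers close along the jig axis.

```bash
python3 -m pendant '[[[1,0,0,0,0,0,-0.055],[1,0,0,0,0,0,-0.11],[1,0,0,0,0,0,-0.16],[1,0,0,0,0,0,-0.21],[1,0,0,0,0,0,-0.25]]]' | sed -n 2,3p
python3 -m pendant '[[[1,0,0,0,0,0,-0.055],[1,0,0,0,0,0,-0.11],[1,0,0,0,0,0,-0.16],[1,0,0,0,0,0,-0.21],[1,0,0,0,0,0,-0.25]]]' | sed -n 2,3p
python3 -m pendant '[[[1,0,0,0,0,0,0]]]' | sed -n 2,3p
python3 - <<'E'
from h import *
rel([.5405,.0184,.0535],191.6); print(ctrl.state()['joint_pos'])
f=vision.grab_frame('wrist'); save(f,'wrist6.png')
E
```

```text
ee_pos: [0.5395, 0.0243, 0.169]
tcp_rot: [0.899, 3.01, 0.0]
ee_pos: [0.5395, 0.0243, 0.169]
tcp_rot: [-0.321, 3.125, -0.0]
ee_pos: [0.5395, 0.0242, 0.1688]
tcp_rot: [-0.313, 3.126, 0.001]
ee [0.5395 0.0242 0.1688] shift [ 0.002 -0.074  1.441] turn [ 0.0002  0.0001 -0.001 ] F [0.1 0.7 0.3] gap 0.093
[ 0.59642752  0.70599423 -1.15771686  2.02866798  0.80810229  0.96373169
  0.78052245]
```

View pics/wrist6.png

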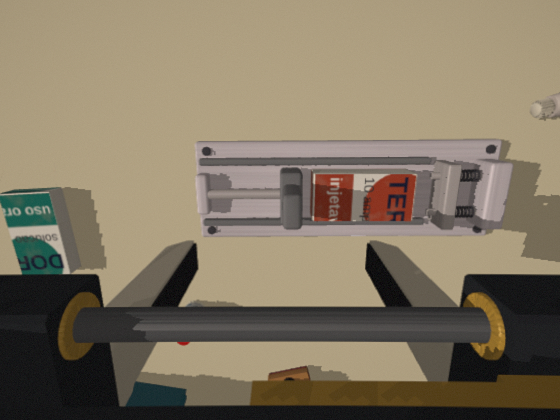

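The wrist view shows the jaw and tab at column 290 between the fingers and the carton seated at (363,196). Both bystanders in view are well away. I'm descending over the tab.

```bash
python3 -m pendant '[[[1,0,-0.074,0,0,0,0],[1,0,-0.074,0.5,0,0,0],[1,0,-0.074,1,0,0,0],[1,0,-0.074,1,0,0,0]]]'
python3 - <<'E'
from h import *
rel([.5405,.0184,.0535],191.6); print(ctrl.state()['joint_pos'])
E
```

```text
clock: 16.8
ee_pos: [0.5395, 0.0174, 0.0874]
tcp_rot: [0.312, -3.123, 0.001]
wrist_force: [-0.8, -0.1, 0.3]
finger_gap: 0.0929
gripper_force: 0.0
ee [0.5395 0.0174 0.0874] shift [-0.016  0.01   0.423] turn [-0.0001 -0.0011 -0.0011] F [-0.8 -0.1  0.3] gap 0.0929
[ 0.52905934  0.79840872 -1.04131083  2.09002107  0.96361419  0.85173283
  0.66459078]
```

```bash
python3 -m pendant '[[[1,-0.01,0.01,0.2,0,0,0],[1,-0.01,0.01,0.42,0,0,0],[1,-0.01,0.01,0.42,0,0,0]]]'
python3 -m pendant '[[[0.05,0,0,0,0,0,0],[0.05,0,0,0,0,0,0],[0.05,0,0,0,0,0,0],[0.05,0,0,0,0,0,0],[0.05,0,0,0,0,0,0]]]' 30
python3 -m pendant '[[[0.05,0,0,0,0,0,0],[0.05,0,0,0,0,0,0],[0.05,0,0,0,0,0,0],[0.05,0,0,0,0,0,0],[0.05,0,0,0,0,0,0]]]'
```

```text
clock: 17.18
ee_pos: [0.5415, 0.019, 0.0554]
tcp_rot: [-0.313, 3.126, -0.0]
wrist_force: [-0.8, -0.4, 0.4]
finger_gap: 0.093
gripper_force: 0.0
clock: 17.8
ee_pos: [0.5415, 0.0189, 0.0556]
tcp_rot: [-0.313, 3.125, -0.0]
wrist_force: [0.5, -0.5, 0.2]
finger_gap: 0.0477
gripper_force: 0.0
clock: 18.42
ee_pos: [0.5405, 0.024, 0.0555]
tcp_rot: [-0.319, 3.124, 0.012]
wrist_force: [-3.3, 15.9, -6.9]
finger_gap: 0.0161
gripper_force: 30.0
```

The fingers hold the tab (16 mm gap). The jaw's open stop pushed the compliant arm about 5 mm forward, so I'm relieving that first and then closing slowly.

```bash
python3 -m pendant '[[[0.05,0,0.07,0,0,0,0],[0.05,0,0.07,0,0,0,0],[0.05,0,0.07,0,0,0,0]]]' 40
python3 -m pendant '[[[0.05,0,0.06,0,0,0,0],[0.05,0,0.12,0,0,0,0],[0.05,0,0.18,0,0,0,0],[0.05,0,0.18,0,0,0,0]]]'
```

```text
clock: 18.8
ee_pos: [0.5405, 0.0244, 0.0555]
tcp_rot: [-0.313, 3.125, -0.0]
wrist_force: [0.5, 2.0, 0.1]
finger_gap: 0.0159
gripper_force: 40.0
clock: 19.3
ee_pos: [0.5373, 0.0394, 0.0555]
tcp_rot: [-0.315, 3.125, 0.001]
wrist_force: [-0.2, 1.9, 0.4]
finger_gap: 0.0157
gripper_force: 40.0
```

```bash
python3 -m pendant '[[[0.05,0,0.06,0,0,0,0],[0.05,0,0.12,0,0,0,0],[0.05,0,0.18,0,0,0,0],[0.05,0,0.24,0,0,0,0],[0.05,0,0.3,0,0,0,0]]]' | sed -n '2,4p'
python3 -m pendant '[[[0.05,0,0,0,0,0,0]]]' | sed -n '2,4p'
```

```text
ee_pos: [0.5326, 0.0624, 0.0555]
tcp_rot: [-0.313, 3.125, -0.0]
wrist_force: [0.3, -2.0, 2.9]
ee_pos: [0.5324, 0.0631, 0.0555]
tcp_rot: [-0.315, 3.125, 0.002]
wrist_force: [-1.2, 1.4, 2.3]
```

```bash
python3 -m pendant '[[[0.05,0,0.04,0,0,0,0],[0.05,0,0.08,0,0,0,0],[0.05,0,0.08,0,0,0,0]]]' | sed -n '2,4p'
python3 -m pendant '[[[0.05,0,0.03,0,0,0,0],[0.05,0,0.06,0,0,0,0],[0.05,0,0.06,0,0,0,0]]]' | sed -n '2,4p'
python3 -c "
from h import *
print(ctrl.state()['wrist_force'],ctrl.state()['ee_pos'],ctrl.state()['joint_pos'])"
```

```text
ee_pos: [0.5312, 0.0687, 0.0555]
tcp_rot: [-0.314, 3.125, 0.0]
wrist_force: [-1.8, -1.3, 2.5]
ee_pos: [0.5306, 0.0721, 0.0555]
tcp_rot: [-0.312, 3.126, -0.003]
wrist_force: [-1.3, -5.2, 5.9]
[-1.34724769 -5.1906097   5.89721032] [0.53055526 0.07211256 0.0554616 ] [ 0.3952284   0.83201637 -0.99217647  2.12082611  1.04226964  0.80173588
  0.49194615]
```

```bash
python3 -m pendant '[[[0.05,0,0.03,0,0,0,0],[0.05,0,0.06,0,0,0,0],[0.05,0,0.06,0,0,0,0],[0.05,0,0.06,0,0,0,0]]]' | sed -n '2,4p'
python3 - <<'E'
from h import *
f=vision.grab_frame('wrist'); save(f,'wrist7.png')
s=ctrl.state(); print(s['wrist_force'],s['ee_pos'])
a=np.deg2rad(101.6); u=np.array([np.cos(a),np.sin(a)]); o=np.array([.5285,.0843])
for c in ['wrist','top']:
  f=vision.grab_frame(c)
  for l,z in [('fence_face',.044),('thick_carton',.04)]:
    for d in vision.masks_of(c,l)[:1]:
        ys,xs=np.nonzero(d['pixels']); q=unproj(f,np.c_[xs,ys],z)[:,:2]-o
        print(c,l,d['p'],len(xs),np.percentile(q@u,[1,50,99]).round(4))
E
```

```text
ee_pos: [0.5299, 0.0752, 0.0554]
tcp_rot: [-0.31, 3.126, -0.007]
wrist_force: [0.1, -10.0, 9.4]
[  0.48368802 -10.36496817   9.63563168] [0.52990547 0.07521682 0.05545704]
wrist fence_face 0.9 2973 [0.0824 0.0988 0.1071]
wrist thick_carton 0.84 11556 [0.0028 0.0521 0.0943]
top thick_carton 0.47 114 [-0.0006  0.0635  0.0873]
```

View pics/wrist7.png

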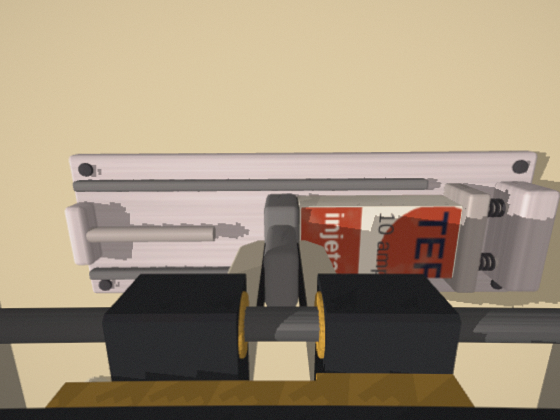

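The wrist view shows the jaw against the carton (columns 300–460) and the carton against the fence at about column 470, with the springs partly compressed. The force along the axis is about 10 N including friction. I'm checking the fence deflection against the plate ends in the same picture.

```bash
python3 - <<'E'
from h import *
f=vision.grab_frame('wrist'); im=f['img']
a=np.deg2rad(101.6); u=np.array([np.cos(a),np.sin(a)]); o=np.array([.5285,.0843]); v=np.array([-u[1],u[0]])
d=vision.masks_of('wrist','jig')[0]; ys,xs=np.nonzero(d['pixels'])
q=unproj(f,np.c_[xs,ys],.012)[:,:2]-o; k=(xs<200); lat=q@v; al=q@u
print('jig',d['p'],'along',al.min().round(4),al.max().round(4))
for uv in [(75,156),(534,152),(86,169),(520,166)]: 
    p=unproj(f,[uv],.012)[0,:2]-o; print(uv,round(p@u,4),round(p@v,4))
d=vision.masks_of('wrist','fence_face')[0]; ys,xs=np.nonzero(d['pixels'])
for r in range(ys.min(),ys.max(),15):
    c=xs[ys==r]; 
    if len(c): print(r,c.min(),c.max(),(unproj(f,[(c.min(),r),(c.max(),r)],.044)[:,:2]-o)@u)
cv2.imwrite('pics/w8.png',cv2.resize(im[140:300,400:560,::-1],None,fx=3.7,fy=3.7,interpolation=cv2.INTER_CUBIC))
E
```

```text
jig 0.7 along -0.1544 0.1719
(75, 156) -0.1407 0.051
(534, 152) 0.1495 0.0524
(86, 169) -0.1352 0.0426
(520, 166) 0.1427 0.0437
183 451 460 [0.08445755 0.089337  ]
198 449 490 [0.08453331 0.10696062]
213 464 488 [0.09405489 0.107327  ]
228 461 484 [0.09368001 0.1065744 ]
243 459 482 [0.0938545  0.10692218]
258 456 479 [0.09344543 0.10669355]
273 454 477 [0.09360017 0.10702858]
288 452 474 [0.0937484  0.10677075]
```

View pics/w8.png

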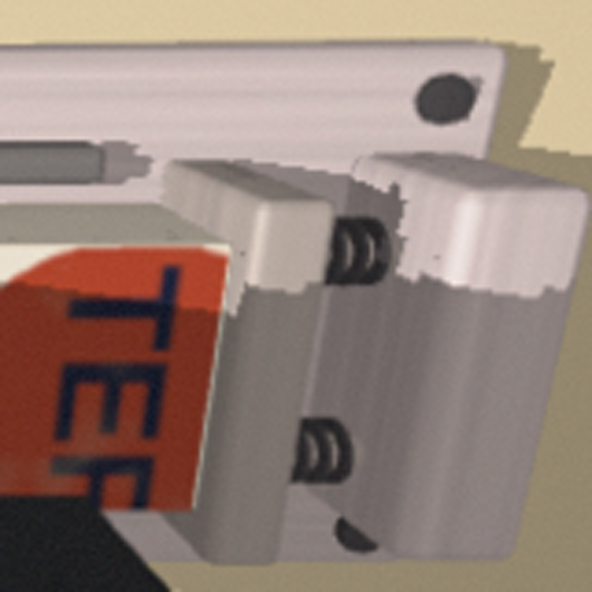

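The plate's bolts and corners put the jig origin 4 mm further along, which agrees with where the tab sat at its stop. By travel the fence is back about 7 mm, and by force (less friction) about 8 mm. Adding about 2.4 mm.

```bash
python3 -m pendant '[[[0.05,0,0.02,0,0,0,0],[0.05,0,0.04,0,0,0,0],[0.05,0,0.04,0,0,0,0],[0.05,0,0.04,0,0,0,0],[0.05,0,0.04,0,0,0,0]]]'
python3 - <<'E'
from h import *
F=[];
for i in range(6): 
    vision.grab_frame('wrist'); s=ctrl.state(); F.append(np.r_[s['wrist_force'],s['ee_pos']])
print(np.mean(F,0).round(4),s['gripper_force'])
E
```

```text
clock: 22.42
ee_pos: [0.5295, 0.077, 0.0554]
tcp_rot: [-0.309, 3.126, -0.01]
wrist_force: [0.3, -15.6, 10.6]
finger_gap: 0.0157
gripper_force: 40.1
[  0.7741 -14.3234  10.9326   0.5295   0.0771   0.0555] 40.083138942718506
```

```bash
python3 - <<'E'
from h import *
f=vision.grab_frame('wrist'); save(f,'w9.png'); g=cv2.cvtColor(f['img'],cv2.COLOR_RGB2GRAY)
a=np.deg2rad(101.6); u=np.array([np.cos(a),np.sin(a)]); o=np.array([.5285,.0843]); v=np.array([-u[1],u[0]])
def bolt(im,c):
    x,y=c; w=im[y-14:y+15,x-14:x+15]; m=(w<95).astype(np.uint8); n,l,st,ce=cv2.connectedComponentsWithStats(m); i=1+np.argmax(st[1:,4]); return ce[i]+[x-14,y-14],st[i,4]
B=[]
for c in [(83,170),(516,167)]:
    b,n=bolt(g,c); p=unproj(f,[b],.012)[0,:2]-o; B.append(p@u); print(b.round(1),n,(p@u).round(4),(p@v).round(4))
d=vision.masks_of('wrist','fence_face')[0]; ys,xs=np.nonzero(d['pixels']); E=[]
for r in range(210,285):
    c=xs[ys==r]
    if len(c): E.append((unproj(f,[(c.min(),r),(c.max(),r)],.044)[:,:2]-o)@u)
E=np.median(E,0); print('fence edges',E,'bolts',B,np.mean(B),'face rel origin',E-np.mean(B))
d=vision.masks_of('wrist','thick_carton')[0]; ys,xs=np.nonzero(d['pixels']); q=unproj(f,np.c_[xs,ys],.04)[:,:2]-o
print('carton',np.percentile(q@u,[1,99])-np.mean(B), 'ref old bolts', [ (unproj(f,[x],.012)[0,:2]-o)@u for x in [(86,169)]])
E
```

```text
[ 83.2 169.3] 153 -0.1354 0.0425
[517.5 166.2] 159 0.1428 0.0434
fence edges [0.09517273 0.10889214] bolts [np.float64(-0.13542940675688322), np.float64(0.14277858496478588)] 0.0036745891039513257 face rel origin [0.09149814 0.10521755]
carton [0.00103062 0.09283281] ref old bolts [np.float64(-0.1335828059085889)]
```

Estimates of the fence deflection are 8.0–8.8 mm from vision and travel. The tool is also pressing down on the jaw with about 11 N, which adds friction. I'm easing that off and re-reading.

```bash
python3 -m pendant '[[[0.05,0,0,-0.015,0,0,0],[0.05,0,0,-0.03,0,0,0],[0.05,0,0,-0.03,0,0,0],[0.05,0,0,-0.03,0,0,0]]]'
python3 - <<'E'
from h import *
F=[];
for i in range(6): 
    vision.grab_frame('wrist'); s=ctrl.state(); F.append(np.r_[s['wrist_force'],s['ee_pos'],s['wrist_torque']])
print(np.mean(F,0).round(4),s['tcp_rot'])
E
```

```text
clock: 23.38
ee_pos: [0.5294, 0.0772, 0.0556]
tcp_rot: [0.309, -3.125, 0.007]
wrist_force: [6.7, -8.8, -20.7]
finger_gap: 0.0156
gripper_force: 40.0
[  6.9861  -8.1585 -20.6786   0.5293   0.0773   0.0556  -1.1496  -1.8857
   0.2752] [ 0.30874069 -3.12484403  0.00677325]
```

```bash
python3 -m pendant '[[[0.05,0,0.01,0.01,0,0,0],[0.05,0,0.01,0.019,0,0,0],[0.05,0,0.01,0.019,0,0,0],[0.05,0,0.01,0.019,0,0,0]]]' | sed -n 1,2p
python3 - <<'E'
from h import *
F=[];
for i in range(6): 
    vision.grab_frame('wrist'); s=ctrl.state(); F.append(np.r_[s['wrist_force'],s['ee_pos'],s['wrist_torque']])
print(np.mean(F,0).round(4),s['tcp_rot'])
E
```

```text
clock: 24.18
ee_pos: [0.5293, 0.0781, 0.0555]
[  3.1442 -11.482   -1.0898   0.5292   0.0781   0.0555  -1.7639  -0.8165
   0.2781] [ 0.30912638 -3.12598843  0.0084735 ]
```

The vertical load is now about zero. The axial force is 11.9 N, or 10.4 N after friction, and travel puts the fence at 9.9 mm, so the two agree. Handing in.

```bash
python3 -c "
from h import *
print(ctrl.sign_off())"
```

```text
the job is handed in; nothing more can be done
None
```

The thick carton lies in the channel, and I handed in while holding the jaw against it at about 10 N (fence back about 10 mm), but early on I repeated a shift by mistake and pressed the fingertips into the table at 229 N on the wrist, over the 120 N limit, so the attempt probably fails on that rule.

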